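Unstack a square tube and put its spacer board on the board pile

ROBOT

A 6-joint arm with a two-finger parallel gripper is mounted at the origin on the work surface. World frame = base frame: x ahead of the robot, y to its left, z up, the work surface at z = 0. Lengths are in m, angles in rad, forces in N, time in s.
With the tool pointing down it reaches from about 0.325 to 0.85 m from the base axis. Payload 15.5 kg.
Tool frame: the origin (TCP) lies midway between the tips of the shut fingers; the grasp point (between the pads) lies 19 mm behind it; x points along the fingers, z is the direction in which the jaws open and shut, and the axes are right-handed (so a half turn about x gives the same grasp; the last joint's range is limited). The gripper opens to 91 mm and grips with 3 to 60 N. Pads are 32 mm wide; open, the fingers measure 118 mm over their backs; the gripper's body (76 mm by 178 mm) begins 60 mm behind the grasp point.
Start: joints at [-0.096, 0.494, 1.345, -0, 1.302, -0.096], TCP at [0.625, 0, 0.214] pointing down, gripper open.
Joint ranges: [-2.91, 2.91], [-0.82, 2.16], [0.22, 2.67], [-1.22, 4.37], [0.12, 2.79], [-3.08, 3.08]. Speed limits (rad/s): [1.89, 1.89, 2.57, 3.01, 3.01, 3.01].

INTERFACE

Orientations are given as a unit quaternion [w, x, y, z].
In Python, from workcell import bot, get_image, get_calibration gives the robot as it stands. The module is installed in compiled form; this text tells all that it offers.
- The arm moves only by the tool step_arm, never from a script. Its argument "commands" is a list of rows, each a list of 7 numbers: the finger opening in mm, from 0 to 91.2, then the shift along the tool's x, y, z normalised to -1 to 1, where 1 is 1 m, then the turn, a rotation vector about the tool's x, y, z normalised to -1 to 1, where 1 is pi/4 rad. A call has 1 to 20 rows; each row is the pose to reach, as a shift and turn from the pose commanded when the call began, along the tool's axes at that moment; what a row does not reach only later rows make up. A row lasts 1/8 s, in which the tool goes at most 62.5 mm and 10.7 degrees, less where a joint would pass 70% of its speed; a pose out of reach is approached as far as the arm can. A call with a number of a shift or a turn outside -1 to 1 is refused whole. A call with a gripper value outside its range is refused whole. The fingers move at their own pace and stop on an object; the grip force is fixed at half the most. Time passes only in rows, so rows that repeat a pose let the fingers close. It gives the time, the measured TCP pose, the force and the opening at its end, in the units of the state.
- bot.get_obs(): the state, without advancing time (a new reading comes with each control period).
- get_image(name): name is "scene" or "side" or "wrist"; returns (picture, depth): 420x560x3 uint8, red, green, blue; 420x560 float32, m along the optical axis (not along the pixel's ray), 0 where there is no reading.
- get_calibration(name): a dict with "fov_y" (degrees; the focal length in pixels is half the picture's height over the tangent of half this angle, whatever the lens; pixels are square), "cx", "cy" (the principal point, pixels), "xyz" and "orientation" of the camera in the world. Camera axes: x right, y up, looking along -z (the intrinsics and any distortion apply to the point x, -y, -z); pixel columns grow to the right and rows downward; lengths in m; the calibration is good to about 2 mm. A picture is of the moment at which its call begins: read the wrist's pose just before it. get_calibration takes no time and is no camera call; for the wrist camera it gives the pose at the moment of the call.
- bot.close_job(): hands the job in, once; it reports no verdict.
The state is a dict: "clock": time; "joint_pos": joint angles; "joint_velocities": joint speeds; "tau": joint torques, N m; "tool_pos": TCP position; "ee_rot": TCP orientation; "contact_force": force on the tool from outside, world axes, zero at the start; "wrist_torque": the same for the moment, N m; "opening": finger opening in m.
Only numpy, scipy, OpenCV 4.12 (cv2) and the standard library are available. Lean on these libraries where they do the work, as an engineer would, in place of code of your own. Each camera call takes 0.05 s, during which the arm holds its last target. There are 200 camera calls.

TASK

Lift the top piece of square steel tube off its stack and set it down gently, lying flat inside the steel tray: do not drop it. Then take the plywood spacer board that was under it and lay it squarely on top of the pile of identical boards, without shifting the pile.

Things in the scene. Friction and masses are not known exactly. Their poses are not given: they have to be found in the camera images.
- tube: Plain steel square tube, 120 long x 40 x 40 mm, 3 mm walls, open ends, 0.4 kg, lying loose on top of its stack, its top 128 mm above the bench. Origin: its centre; x along its length, z up. Stack from below: wooden block 150 x 60 x 30 mm, an identical tube, the spacer board, this tube. A nearby stack of open U channel with its own board, and loose bits lying about, are not part of the job.
- spacer: Plywood spacer board, 140 long x 58 wide x 18 mm thick, 90 g, lying level and loose between the two square tubes, roughly in line with them, sticking out about 9 mm at each side and 10 mm at each end. Its underside starts 70 mm above the bench. Origin: centre of its underside; x along its length, z up.
- tray: Shallow open dark steel tray fixed on the bench, empty; outside 200 x 150 mm, 30 mm high, walls and floor 5 mm thick. Origin: centre of its underside, on the bench; x along the 200 mm side, z up.
- pile_board: Top board of the spacer pile: two loose plywood boards lying one on the other on the bench, nothing on them, each identical to the spacer board (140 x 58 x 18 mm); the pile's top face is 36 mm above the bench. Origin: centre of this top board's underside (18 mm above the bench); x along its length, z up.
Mind the look-alikes: they are no part of the job. Leave any pink or yellow look-alike of the spacer alone. What is shaped like the tube but turquoise is not meant.

How it is judged:
On the way, in this order (a step that is already met when the one before it is completed fails the run):
1. the top square tube lies flat in the tray, let go (x of tube in the frame of tray between -0.08 and 0.08 m and y of tube in the frame of tray between -0.055 and 0.055 m and z of tube in the frame of tray between 0.018 and 0.032 m and angle between tube's own x axis and vertical between 1.48 and 1.66 rad and linear speed of tube below 0.03 m/s and contact force between tube and the fingers below 0.2 N), for 0.2 s.
2. the spacer board lies squarely on the pile, let go (horizontal distance between spacer and pile_board below 0.02 m and z of spacer in the frame of pile_board between 0.013 and 0.023 m and angle between the x axis of spacer and the x axis of pile_board, either way round below 0.21 rad and angle between spacer's own z axis and vertical below 0.08 rad and linear speed of spacer below 0.03 m/s and contact force between spacer and the fingers below 0.2 N), for 0.2 s.
At the end, for the whole second after the job is handed in: The top square tube lies flat on the floor of the tray, inside its walls, let go and at rest; the spacer board lies flat on the top board of the pile, centres within 20 mm and lengths parallel within 12 degrees, let go and at rest (all of step 1 and all of step 2); the robot touches nothing.
It fails at once if the tube is let go and falls from more than about 20 mm above the tray floor (horizontal distance between tube and tray below 0.1 m and z of tube in the frame of tray above 0.04 m and contact force between tube and the fingers below 0.1 N and linear speed of tube above 0.25 m/s).
It fails at once if the pile's top board is shifted by more than 25 mm (distance of pile_board from where it was at the start of the episode above 0.025 m).
It also fails if it takes over 70 s, if anything falls off the work surface, if the arm or the gripper's body presses on something with over 40 N, if the wrist force passes 120 N, or if a joint passes its speed limit or range.

## Working session

There is one attempt and no reset: what is moved stays moved. The work goes in short steps, Python scripts to look and compute and a tool call to move; the robot and the scene stay as the last step left them, time stands still between calls to the robot, and variables do not carry over. Pictures are saved under pics/ and viewed, about 8 in all and at most 12, crops included, and the job is handed in when it is done.

Besides the shell and the picture viewer there is one more tool, called after "Emit:" as name(argument=value, ...) on one line, values as JSON. step_arm: Moves the arm, as the interface text tells. Its arguments: {"type":"object","properties":{"commands":{"type":"array","items":{"type":"array","items":{"type":"number"}}}},"required":["commands"]}

```bash
mkdir -p pics; cat > h.py <<'E'
import numpy as np, cv2
from scipy.spatial.transform import Rotation as R
from workcell import bot, get_image, get_calibration
def rot(q): return R.from_quat([q[1],q[2],q[3],q[0]]).as_matrix()
def cam(n):
    c=get_calibration(n); f=210/np.tan(np.radians(c['fov_y'])/2)
    return c,f,rot(c['orientation']),np.array(c['xyz'])
def cloud(n,dep,cal=None):
    c,f,M,p=cal or cam(n)
    v,u=np.mgrid[0:420,0:560]
    P=np.stack([(u-c['cx'])/f*dep,-(v-c['cy'])/f*dep,-dep],-1)
    return P@M.T+p
E
python3 - <<'E'
from h import *
for n in ['scene','side']:
    im,d=get_image(n); c=cam(n); print(get_calibration(n))
    np.savez(f'{n}0.npz',im=im,P=cloud(n,d,c),d=d)
    cv2.imwrite(f'pics/{n}0.png',im[...,::-1])
print(bot.get_obs())
E
```

```text
{'fov_y': 49.27148240754978, 'cx': 276.81838072869016, 'cy': 214.88018435846834, 'xyz': array([ 1.13508183, -0.50191882,  0.72314486]), 'orientation': array([0.81935927, 0.38236162, 0.18863401, 0.38323255])}
{'fov_y': 47.45587548775372, 'cx': 291.45729886678527, 'cy': 211.5139560708885, 'xyz': array([0.06610422, 0.94758425, 0.81157509]), 'orientation': array([-0.19248513, -0.10191113,  0.45155752,  0.86525107])}
{'clock': 0.1, 'joint_pos': array([-9.55106964e-02,  4.94099494e-01,  1.34606612e+00,  1.72189996e-05,
        1.30248694e+00, -9.55009097e-02]), 'joint_velocities': array([-0.00078996, -0.00036236, -0.00222118,  0.00022112, -0.00015361,
       -0.0009591 ]), 'tau': array([ 1.53078610e-03, -8.80241275e+01, -3.82546771e+01,  7.07121310e-02,
        4.82549379e-02, -5.43761678e-05]), 'tool_pos': array([6.24664553e-01, 3.45340467e-05, 2.13412322e-01]), 'ee_rot': array([7.06734219e-01, 4.66540633e-05, 7.07479145e-01, 3.64998433e-05]), 'contact_force': array([ 1.14401462, -0.34035087,  0.45834248]), 'wrist_torque': array([-0.03629304,  0.04886033, -0.03859433]), 'opening': 0.09087256823454991}
```

View pics/scene0.png

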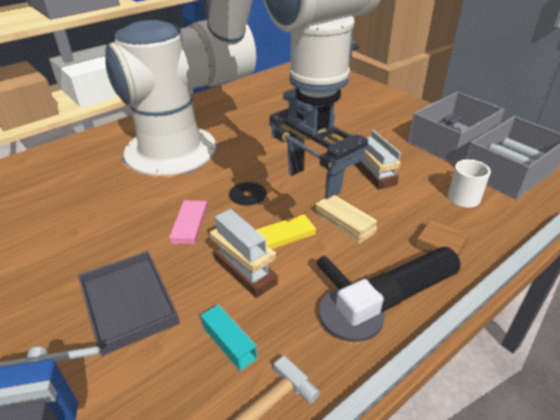

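View pics/side0.png

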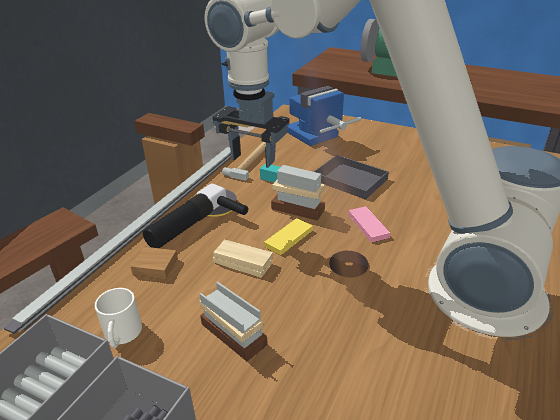

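The scene view shows the square-tube stack at about (242,245), with the closed grey tube on top at (240,230). The U-channel stack at (380,160) is the decoy. The bare plywood pile is at (346,217) and the tray at (128,300). The pink (188,222), yellow (285,233) and turquoise (228,336) look-alikes stay where they are. The side view agrees: stack (299,190), pile (243,258), tray (354,176), channel stack (233,315).

```bash
cat > m.py <<'E'
from h import *
def fit(P,m,z0,z1,name):
    k=m&(P[...,2]>z0)&(P[...,2]<z1)
    n,l,s,_=cv2.connectedComponentsWithStats(k.astype(np.uint8),connectivity=8)
    if n<2: print(name,'none');return
    j=1+np.argmax(s[1:,4]); Q=P[l==j]
    (cx,cy),(w,h),a=cv2.minAreaRect((Q[:,:2]*1000).astype(np.float32))
    if w<h: w,h,a=h,w,a+90
    print(name,'c',round(cx,1),round(cy,1),'size',round(w,1),round(h,1),'ang',round((a+90)%180-90,1),'z',np.round(np.median(Q[:,2])*1000,1),'n',len(Q),'med',np.round(Q[:,:2].mean(0)*1000,1))
def box(u0,u1,v0,v1):
    m=np.zeros((420,560),bool); m[v0:v1,u0:u1]=1; return m
E
python3 - <<'E'
from m import *
B={'scene':dict(st=(195,285,200,300),pi=(305,390,185,250),tr=(70,190,245,355)),'side':dict(st=(262,335,155,222),pi=(205,280,232,285),tr=(310,395,148,205))}
for n in B:
    P=np.load(n+'0.npz')['P']; b=B[n]
    fit(P,box(*b['st']),.122,.136,n+' tube')
    fit(P,box(*b['st']),.082,.0935,n+' spacer top')
    fit(P,box(*b['st']),.068,.095,n+' spacer any')
    fit(P,box(*b['st']),.02,.04,n+' block')
    fit(P,box(*b['pi']),.030,.042,n+' pile')
    fit(P,box(*b['pi']),.008,.030,n+' pile low')
    fit(P,box(*b['tr']),.022,.036,n+' tray rim')
    fit(P,box(*b['tr']),.002,.036,n+' tray all')
a=cv2.imread('pics/scene0.png')[190:310,180:300]; b=cv2.imread('pics/scene0.png')[160:280,300:420]
cv2.imwrite('pics/crop1.png',np.hstack([cv2.resize(x,(390,390),interpolation=2) for x in(a,b)]))
E
```

```text
scene tube c 551.8 -131.8 size 122.4 42.5 ang -0.8 z 127.5 n 885 med [ 555.5 -133.2]
scene spacer top c 552.4 -132.3 size 143.5 59.1 ang 5.2 z 87.8 n 658 med [ 578.5 -140.5]
scene spacer any c 552.3 -132.1 size 143.3 59.4 ang 4.9 z 86.9 n 930 med [ 578.3 -142.2]
scene block c 553.9 -129.5 size 151.2 61.5 ang 1.6 z 29.7 n 767 med [ 583.1 -140.9]
scene pile c 579.7 150.1 size 141.7 62.0 ang 1.5 z 35.4 n 994 med [585.  147.5]
scene pile low c 590.2 128.3 size 152.2 57.3 ang 22.4 z 19.7 n 407 med [606.3 132. ]
scene tray rim c 470.2 -361.0 size 204.8 150.3 ang -11.0 z 28.3 n 1081 med [ 480.3 -365.9]
scene tray all c 455.5 -357.6 size 235.2 160.5 ang -11.2 z 5.3 n 6504 med [ 470.6 -363.1]
side tube c 550.8 -129.1 size 121.3 47.5 ang 0.3 z 126.5 n 350 med [ 549.2 -126.5]
side spacer top c 545.9 -112.3 size 145.6 60.6 ang 16.2 z 87.1 n 306 med [ 541.9 -111. ]
side spacer any c 546.0 -111.9 size 146.5 61.5 ang 16.2 z 85.4 n 508 med [ 541.4 -108.2]
side block c 552.0 -123.0 size 153.0 62.9 ang 2.6 z 28.9 n 464 med [ 541.5 -109.3]
side pile c 578.0 153.0 size 142.3 65.0 ang 2.5 z 34.8 n 876 med [575.4 155.9]
side pile low c 567.9 180.5 size 152.1 60.6 ang 23.8 z 18.7 n 414 med [565.3 178.5]
side tray rim c 468.6 -357.6 size 202.6 159.9 ang -10.6 z 26.6 n 366 med [ 461.8 -354.2]
side tray all c 478.9 -385.0 size 232.8 212.1 ang -10.2 z 8.2 n 1708 med [ 465.7 -363.1]
```

View pics/crop1.png

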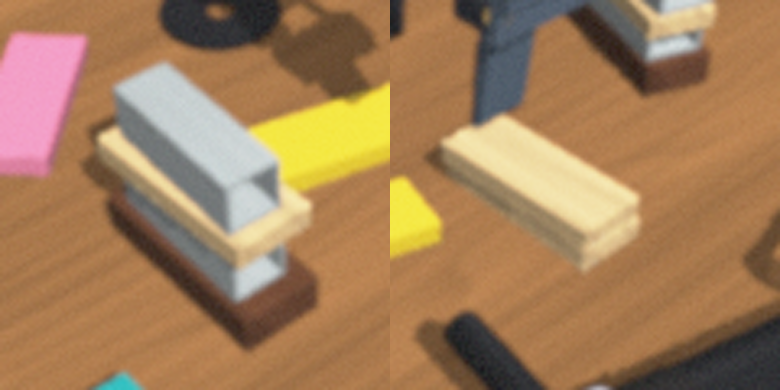

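The crop confirms the target: a closed, open-ended square tube on a light board, over a second tube and a dark block. The bare pile of two boards is on the right. Sizes and heights match the description: tube 122x42 at z 127.5, board 143x59, pile 142x62 at z 35.4.

I'll move over the stack and turn the jaws.

Emit:
step_arm(commands=[[91,0,-0.131,-0.073,1,0,0],[91,0,-0.131,-0.073,1,0,0],[91,0,-0.131,-0.073,1,0,0],[91,0,-0.131,-0.073,1,0,0],[91,0,-0.131,-0.073,1,0,0],[91,0,-0.131,-0.073,1,0,0]])

```text
clock: 0.85
tool_pos: [0.552, -0.1307, 0.2138]
ee_rot: [0.654, 0.269, 0.654, -0.269]
contact_force: [-0.4, -0.4, -0.3]
opening: 0.0908
```

Emit:
step_arm(commands=[[91,0.02,0,0,1,0,0],[91,0.03,0,0,1,0,0],[91,0.04,0,0,1,0,0],[91,0.04,0,0,1,0,0],[91,0.04,0,0,1,0,0],[91,0.04,0,0,1,0,0],[91,0.04,0,0,1,0,0]])

```text
clock: 1.72
tool_pos: [0.5521, -0.1309, 0.174]
ee_rot: [0.501, 0.499, 0.501, -0.499]
contact_force: [-0.2, -0.1, -0.2]
opening: 0.0907
```

```bash
python3 - <<'E'
from m import *
o=bot.get_obs(); print(o['clock'],o['tool_pos'],rot(o['ee_rot']).round(3).tolist())
c=cam('wrist'); im,d=get_image('wrist'); P=cloud('wrist',d,c); print(c[3])
cv2.imwrite('pics/w1.png',im[...,::-1])
A=np.ones((420,560),bool)&(abs(P[...,1]+.131)<.045)&(abs(P[...,0]-.5515)<.09)&(d>0)
fit(P,A,.122,.135,'tube');fit(P,A,.08,.095,'spacer')
E
```

```text
1.725 [ 0.55207992 -0.13090688  0.17401869] [[0.0, 1.0, 0.004], [-0.0, 0.004, -1.0], [-1.0, 0.0, 0.0]]
[ 0.62227437 -0.12994809  0.3433437 ]
tube c 566.5 -129.8 size 91.6 40.1 ang -0.6 z 126.4 n 6401 med [ 569.1 -129.8]
spacer c 563.5 -126.9 size 119.3 57.8 ang 2.9 z 86.4 n 1998 med [ 594.  -114.5]
```

View pics/w1.png

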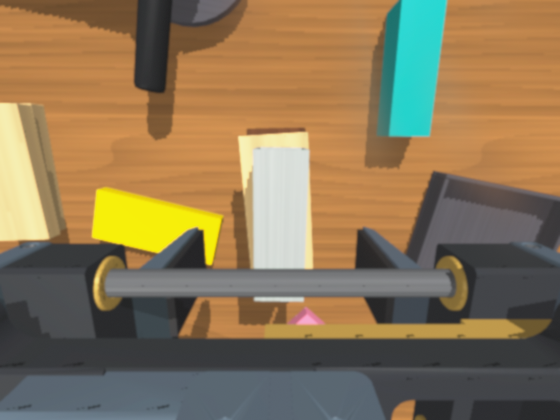

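The wrist view shows the tube centred between the open fingers at about (280,225), with the board slightly skewed under it. I'll descend to TCP z 0.097, clear of the board, then grip and lift.

Emit:
step_arm(commands=[[75,0.03,0,-0.001,0,0,0],[75,0.055,0,-0.001,0,0,0],[75,0.07,0,-0.001,0,0,0],[75,0.077,0,-0.001,0,0,0],[75,0.077,0,-0.001,0,0,0],[50,0.077,0,-0.001,0,0,0],[30,0.077,0,-0.001,0,0,0],[30,0.077,0,-0.001,0,0,0],[30,0.077,0,-0.001,0,0,0],[30,0.077,0,-0.001,0,0,0],[30,0.077,0,-0.001,0,0,0]])

```text
clock: 3.15
tool_pos: [0.5521, -0.1301, 0.0971]
ee_rot: [0.5, 0.5, 0.5, -0.5]
contact_force: [-0.2, -0.7, 4.8]
opening: 0.04
```

Emit:
step_arm(commands=[[30,-0.01,0,0,0,0,0],[30,-0.03,0,0,0,0,0],[30,-0.06,0,0,0,0,0],[30,-0.09,0,0,0,0,0],[30,-0.09,0,0,0,0,0],[30,-0.09,0,0,0,0,0]])

```text
clock: 3.9
tool_pos: [0.5514, -0.1298, 0.186]
ee_rot: [0.5, 0.5, 0.5, -0.5]
contact_force: [-0.7, 0.5, -4.0]
opening: 0.0398
```

The tube is held: the opening reads 40 mm and the wrist shows 4 N extra. Next I'll carry it over the tray.

Emit:
step_arm(commands=[[30,0,-0.015,0.04,0.05,0,0],[30,0,-0.03,0.085,0.1,0,0],[30,0,-0.046,0.13,0.15,0,0],[30,0,-0.062,0.175,0.2,0,0],[30,0,-0.075,0.21,0.244,0,0],[30,0,-0.081,0.229,0.244,0,0],[30,0,-0.081,0.229,0.244,0,0],[30,0,-0.081,0.229,0.244,0,0]])

```text
clock: 4.9
tool_pos: [0.4711, -0.3579, 0.1864]
ee_rot: [0.45, 0.545, 0.451, -0.545]
contact_force: [-0.0, -0.1, -4.3]
opening: 0.0397
```

Emit:
step_arm(commands=[[30,0.04,0,0,0,0,0],[30,0.08,0,0,0,0,0],[30,0.12,0,0,0,0,0],[30,0.14,0,0,0,0,0],[30,0.15,0,0,0,0,0],[30,0.15,0,0,0,0,0]])

```text
clock: 5.65
tool_pos: [0.4713, -0.3584, 0.0368]
ee_rot: [-0.45, -0.545, -0.45, 0.545]
contact_force: [0.1, -0.4, -3.3]
opening: 0.0405
```

```bash
python3 - <<'E'
from m import *
print(bot.get_obs()['tool_pos'],bot.get_obs()['contact_force'])
im,d=get_image('scene'); cv2.imwrite('pics/s2.png',cv2.resize(im[190:390,30:300,::-1],None,fx=2.5,fy=2.5))
E
```

```text
[ 0.47127184 -0.35837116  0.03684561] [ 0.12888788 -0.38429774 -3.29842383]
```

View pics/s2.png

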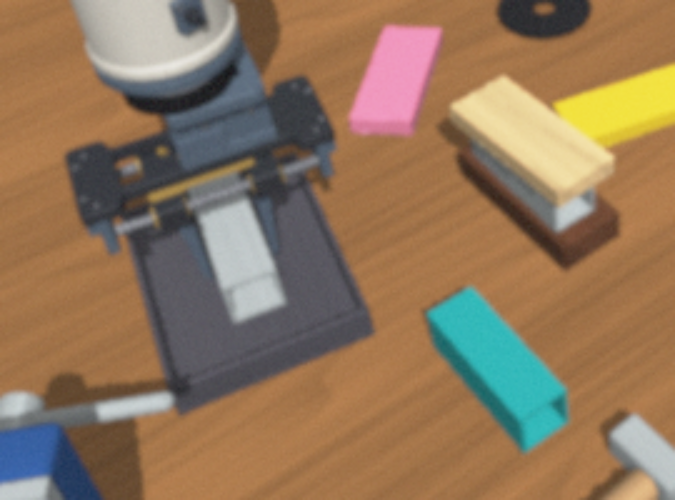

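The tube is level, centred and in line with the tray. I'll lower it slowly, release, and retreat.

Emit:
step_arm(commands=[[30,0.008,0,0,0,0,0],[30,0.014,0,0,0,0,0],[30,0.018,0,0,0,0,0],[30,0.02,0,0,0,0,0],[30,0.021,0,0,0,0,0],[30,0.022,0,0,0,0,0],[30,0.022,0,0,0,0,0]])

```text
clock: 6.58
tool_pos: [0.471, -0.359, 0.0149]
ee_rot: [0.45, 0.546, 0.45, -0.546]
contact_force: [-0.0, 0.4, -4.2]
opening: 0.0399
```

Emit:
step_arm(commands=[[30,0.001,0,0,0,0,0],[30,0.002,0,0,0,0,0],[30,0.002,0,0,0,0,0]])

```text
clock: 6.95
tool_pos: [0.4712, -0.3591, 0.014]
ee_rot: [0.45, 0.546, 0.449, -0.546]
contact_force: [-3.8, 2.3, 16.2]
opening: 0.0399
```

Contact made: 16 N upward. I'll open and retreat.

Emit:
step_arm(commands=[[45,0,0,0,0,0,0],[55,0,0,0,0,0,0],[65,0,0,0,0,0,0],[65,0,0,0,0,0,0],[65,-0.02,0,0,0,0,0],[65,-0.06,0,0,0,0,0],[65,-0.12,0,0,0,0,0],[65,-0.15,0,0,0,0,0],[65,-0.15,0,0,0,0,0]])

```text
clock: 8.07
tool_pos: [0.472, -0.3599, 0.1654]
ee_rot: [0.451, 0.546, 0.448, -0.545]
contact_force: [-0.4, -0.4, 0.1]
opening: 0.065
```

```bash
python3 - <<'E'
from m import *
print(bot.get_obs()['tool_pos'],bot.get_obs()['contact_force'])
for n,b,t in [('scene',(195,285,200,300),(85,190,250,345)),('side',(262,335,155,222),(310,395,148,205))]:
    im,d=get_image(n);P=cloud(n,d); m=box(*b)
    fit(P,m,.083,.094,n+' spacer top'); fit(P,m,.076,.094,n+' spacer')
    fit(P,box(*t),.040,.052,n+' tube')
    cv2.imwrite(f'pics/{n}3.png',im[...,::-1])
E
```

```text
[ 0.47201622 -0.35989138  0.16539564] [-0.37208555 -0.41294699  0.06881309]
scene spacer top c 552.2 -130.8 size 142.7 59.6 ang 3.3 z 87.4 n 1411 med [ 556.7 -131.8]
scene spacer c 552.8 -130.6 size 143.4 60.1 ang 3.8 z 87.2 n 1574 med [ 559.5 -133.4]
scene tube c 470.6 -360.3 size 123.9 40.0 ang -11.3 z 44.5 n 959 med [ 474.5 -361.3]
side spacer top c 551.2 -126.4 size 140.2 63.6 ang 4.5 z 86.5 n 552 med [ 549.  -124.9]
side spacer c 551.2 -126.4 size 140.2 63.6 ang 4.5 z 86.1 n 662 med [ 547.9 -121.2]
side tube c 470.1 -355.8 size 121.1 49.7 ang -10.0 z 43.4 n 258 med [ 468.2 -355.4]
```

The tube lies in the tray: top at 44.5 mm, centre (470.6,-360), 11° yaw like the tray. Next I'll go over the spacer board.

Emit:
step_arm(commands=[[80,0,0.006,-0.04,-0.05,0,0],[80,0,0.015,-0.1,-0.15,0,0],[80,0,0.024,-0.16,-0.25,0,0],[80,0,0.03,-0.21,-0.322,0,0],[80,0,0.035,-0.241,-0.322,0,0],[80,0,0.035,-0.241,-0.322,0,0],[80,0,0.035,-0.241,-0.322,0,0],[80,0,0.035,-0.241,-0.322,0,0]])

```text
clock: 9.18
tool_pos: [0.5508, -0.13, 0.1625]
ee_rot: [0.515, 0.485, 0.515, -0.485]
contact_force: [-0.7, 0.0, -0.3]
opening: 0.0801
```

```bash
python3 - <<'E'
from m import *
o=bot.get_obs(); print(o['clock'],o['tool_pos'],rot(o['ee_rot']).round(3).tolist())
im,d=get_image('wrist'); P=cloud('wrist',d)
cv2.imwrite('pics/w4.png',im[...,::-1])
A=(abs(P[...,1]+.131)<.05)&(abs(P[...,0]-.5515)<.09)&(d>0)
fit(P,A,.08,.095,'spacer')
n,l,s,_=cv2.connectedComponentsWithStats((A&(P[...,2]>.08)&(P[...,2]<.095)).astype(np.uint8))
Q=P[l==1+np.argmax(s[1:,4])]
for x in np.arange(.52,.63,.02):
    q=Q[abs(Q[:,0]-x)<.005]
    if len(q): print(round(x,2),np.percentile(q[:,1],[1,99]).round(4))
E
```

```text
9.175 [ 0.55079341 -0.13001009  0.16247928] [[-0.001, 0.998, 0.06], [0.0, 0.06, -0.998], [-1.0, -0.001, -0.0]]
spacer c 564.5 -127.6 size 117.1 58.1 ang 3.8 z 86.6 n 9387 med [ 568.  -127.3]
0.52 [-0.1585 -0.1018]
0.54 [-0.1578 -0.1003]
0.56 [-0.1559 -0.0997]
0.58 [-0.155  -0.0983]
0.6 [-0.1535 -0.0969]
0.62 [-0.1523 -0.0959]
```

View pics/w4.png

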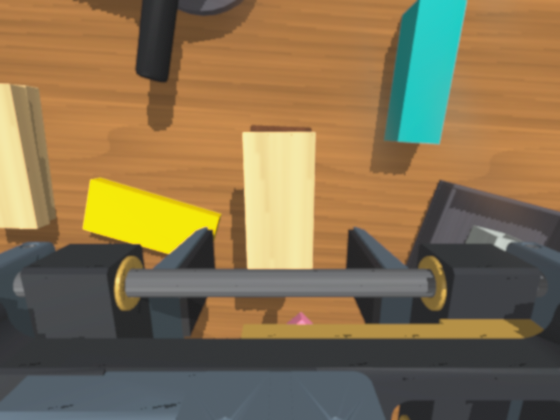

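The board sits centred between the fingers and parallel to them, within about 1.5 mm. I'll descend to TCP z 0.073 and grip.

Emit:
step_arm(commands=[[80,0.03,0,-0.001,0,0,0],[80,0.06,0,-0.001,0,0,0],[80,0.08,0,-0.001,0,0,0],[80,0.0895,0,-0.001,0,0,0],[80,0.0895,0,-0.001,0,0,0],[70,0.0895,0,-0.001,0,0,0],[62,0.0895,0,-0.001,0,0,0],[58,0.0895,0,-0.001,0,0,0],[50,0.0895,0,-0.001,0,0,0],[50,0.0895,0,-0.001,0,0,0],[50,0.0895,0,-0.001,0,0,0]])

```text
clock: 10.6
tool_pos: [0.5515, -0.1282, 0.0739]
ee_rot: [0.515, 0.485, 0.515, -0.484]
contact_force: [-0.7, 0.2, 6.0]
opening: 0.0577
```

Emit:
step_arm(commands=[[50,-0.01,0,0,0,0,0],[50,-0.03,0,0,0,0,0],[50,-0.06,0,0,0,0,0],[50,-0.09,0,0,0,0,0],[50,-0.09,0,0,0,0,0],[50,-0.09,0,0,0,0,0]])

```text
clock: 11.35
tool_pos: [0.5508, -0.1279, 0.1632]
ee_rot: [0.515, 0.484, 0.515, -0.485]
contact_force: [-1.0, -0.0, -1.8]
opening: 0.0581
```

```bash
python3 - <<'E'
from m import *
o=bot.get_obs(); print(o['clock'],o['tool_pos'],rot(o['ee_rot']).round(3).tolist())
im,d=get_image('scene'); P=cloud('scene',d); m=box(305,390,185,250)
fit(P,m,.030,.042,'pile')
im,d=get_image('side'); Q=cloud('side',d); m=box(205,280,232,285)
fit(Q,m,.030,.042,'pile side')
# held board
for X,n in((P,'sc'),(Q,'sd')):
  fit(X,(abs(X[...,0]-.552)<.08)&(abs(X[...,1]+.129)<.04),.172,.184,n+' held')
cv2.imwrite('pics/d5.png',im[120:300,180:400,::-1].repeat(2,0).repeat(2,1))
E
```

```text
11.35 [ 0.55084691 -0.12790793  0.16316126] [[-0.0, 0.998, 0.061], [0.0, 0.061, -0.998], [-1.0, -0.0, -0.0]]
pile c 579.8 149.8 size 142.5 62.2 ang 3.5 z 35.6 n 1014 med [583.8 147.6]
pile side c 578.1 154.3 size 142.6 64.1 ang 3.0 z 34.7 n 880 med [575.5 155.8]
sc held c 568.8 -129.0 size 112.9 76.9 ang 11.7 z 176.7 n 1113 med [ 575.4 -127. ]
sd held c 514.8 -130.5 size 75.6 73.2 ang -79.1 z 175.7 n 287 med [ 514.6 -128.8]
```

View pics/d5.png

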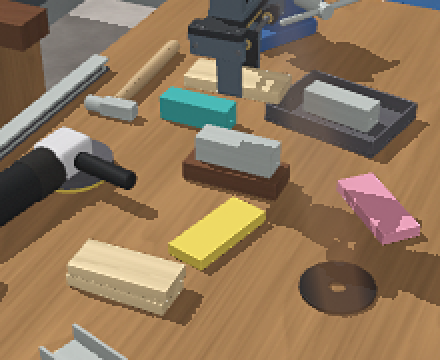

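The board is held: the opening reads 58 mm, and the stack below is bare and undisturbed. I'll carry it over the pile and check with the wrist camera.

Emit:
step_arm(commands=[[50,0,0.006,-0.04,0,0,0],[50,0,0.014,-0.09,0,0,0],[50,0,0.022,-0.14,0,0,0],[50,0,0.03,-0.19,0,0,0],[50,0,0.038,-0.24,0,0,0],[50,0,0.044,-0.277,0,0,0],[50,0,0.044,-0.277,0,0,0],[50,0,0.044,-0.277,0,0,0]])

```text
clock: 12.45
tool_pos: [0.5777, 0.1507, 0.1627]
ee_rot: [0.515, 0.484, 0.515, -0.485]
contact_force: [0.0, 0.1, -1.3]
opening: 0.0575
```

Emit:
step_arm(commands=[[50,0.03,0,0,0,0,0],[50,0.06,0,0,0,0,0],[50,0.08,0,0,0,0,0],[50,0.08,0,0,0,0,0],[50,0.08,0,0,0,0,0]])

```text
clock: 13.08
tool_pos: [0.5786, 0.1505, 0.0842]
ee_rot: [0.515, 0.485, 0.515, -0.484]
contact_force: [0.2, -0.4, -1.3]
opening: 0.0579
```

```bash
python3 - <<'E'
from m import *
o=bot.get_obs(); print(o['clock'],o['tool_pos'],o['contact_force'])
im,d=get_image('wrist'); P=cloud('wrist',d)
im2,d2=get_image('scene'); S=cloud('scene',d2)
im3,d3=get_image('side'); D=cloud('side',d3)
for n,X in(('w',P),('sc',S),('sd',D)):
  A=(abs(X[...,0]-.579)<.1)&(abs(X[...,1]-.151)<.06)
  fit(X,A,.091,.108,n+' held'); fit(X,A,.03,.042,n+' pile')
a=im[80:400,100:460,::-1]; b=im2[140:260,290:400,::-1]
b=cv2.resize(b,(293,320)); c=cv2.resize(im3[200:300,180:300,::-1],(384,320))
cv2.imwrite('pics/x6.png',np.hstack([b,c]))
E
```

```text
13.075 [0.57860552 0.15049208 0.08415279] [ 0.23208584 -0.35111032 -1.30921229]
w held c 612.6 153.3 size 77.3 74.4 ang -86.5 z 97.0 n 15284 med [614.1 153.6]
w pile none
sc held c 579.9 149.1 size 141.6 82.0 ang 3.9 z 98.1 n 860 med [598.7 145.6]
sc pile c 579.5 149.1 size 141.1 60.7 ang 1.9 z 35.6 n 849 med [588.  143.2]
sd held c 578.4 154.9 size 141.0 76.7 ang 4.0 z 97.2 n 693 med [561.  158.3]
sd pile c 577.5 155.5 size 144.3 63.9 ang 6.4 z 34.7 n 780 med [573.6 158.6]
```

View pics/x6.png

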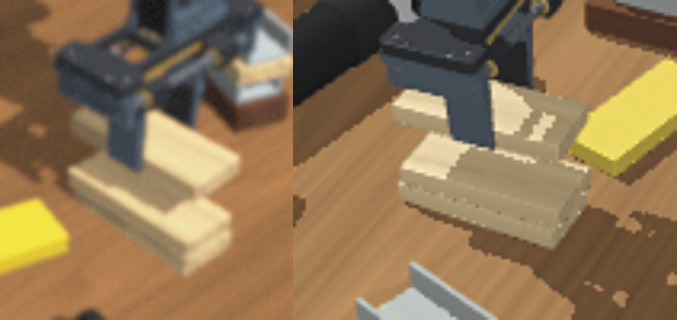

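The held board and the pile agree to about 1 mm and 2° in both views. I'll lower it slowly.

Emit:
step_arm(commands=[[50,0.015,0,0,0,0,0],[50,0.028,0,0,0,0,0],[50,0.035,0,0,0,0,0],[50,0.039,0,0,0,0,0],[50,0.041,0,0,0,0,0],[50,0.042,0,0,0,0,0],[50,0.042,0,0,0,0,0]])

```text
clock: 14.1
tool_pos: [0.5783, 0.1511, 0.0416]
ee_rot: [0.515, 0.485, 0.515, -0.484]
contact_force: [0.2, 0.1, -1.3]
opening: 0.0576
```

Emit:
step_arm(commands=[[50,0.001,0,0,0,0,0],[50,0.001,0,0,0,0,0]])

```text
clock: 14.35
tool_pos: [0.5782, 0.1511, 0.0405]
ee_rot: [0.515, 0.484, 0.515, -0.484]
contact_force: [0.7, 0.3, -1.4]
opening: 0.0578
```

Emit:
step_arm(commands=[[50,0.001,0,0,0,0,0],[50,0.001,0,0,0,0,0]])

```text
clock: 14.6
tool_pos: [0.5783, 0.1511, 0.0399]
ee_rot: [0.515, 0.485, 0.515, -0.484]
contact_force: [-1.6, -0.1, 7.9]
opening: 0.0581
```

Contact at TCP z 0.040, as expected. I'll release and rise.

Emit:
step_arm(commands=[[62,0,0,0,0,0,0],[70,0,0,0,0,0,0],[80,0,0,0,0,0,0],[80,0,0,0,0,0,0],[80,-0.02,0,0,0,0,0],[80,-0.06,0,0,0,0,0],[80,-0.12,0,0,0,0,0],[80,-0.17,0,0,0,0,0],[80,-0.17,0,0,0,0,0],[80,-0.17,0,0,0,0,0]])

```text
clock: 15.85
tool_pos: [0.5777, 0.151, 0.2088]
ee_rot: [0.515, 0.484, 0.515, -0.485]
contact_force: [-0.2, 0.6, -0.5]
opening: 0.0801
```

```bash
python3 - <<'E'
from m import *
o=bot.get_obs(); print(o['clock'],o['tool_pos'],o['contact_force'])
im2,d2=get_image('scene'); S=cloud('scene',d2)
im3,d3=get_image('side'); D=cloud('side',d3)
for n,X in(('sc',S),('sd',D)):
  A=(abs(X[...,0]-.579)<.1)&(abs(X[...,1]-.151)<.06)
  fit(X,A,.048,.06,n+' board'); fit(X,A,.004,.06,n+' whole pile')
  A=(abs(X[...,0]-.47)<.09)&(abs(X[...,1]+.36)<.06)
  fit(X,A,.04,.052,n+' tube')
b=cv2.resize(im2[140:380,60:400,::-1],(400,282)); c=cv2.resize(im3[140:300,180:400,::-1],(388,282))
cv2.imwrite('pics/x7.png',np.hstack([b,c]))
E
```

```text
15.85 [0.57774443 0.15103419 0.20881531] [-0.19497949  0.55042819 -0.51457303]
sc board c 579.4 149.6 size 141.4 61.7 ang 2.9 z 53.5 n 1018 med [583.2 147.2]
sc whole pile c 581.2 153.5 size 145.7 71.1 ang 3.9 z 51.2 n 1860 med [592.2 139.8]
sc tube c 470.8 -360.4 size 124.0 39.8 ang -11.4 z 44.5 n 960 med [ 474.3 -361.3]
sd board c 577.7 151.9 size 142.0 64.9 ang 3.9 z 52.7 n 890 med [575.4 155.1]
sd whole pile c 577.9 154.4 size 144.4 68.5 ang 1.5 z 49.4 n 1706 med [570.3 165.8]
sd tube c 470.3 -357.5 size 122.4 49.3 ang -10.8 z 43.3 n 263 med [ 469.5 -355.3]
```

View pics/x7.png

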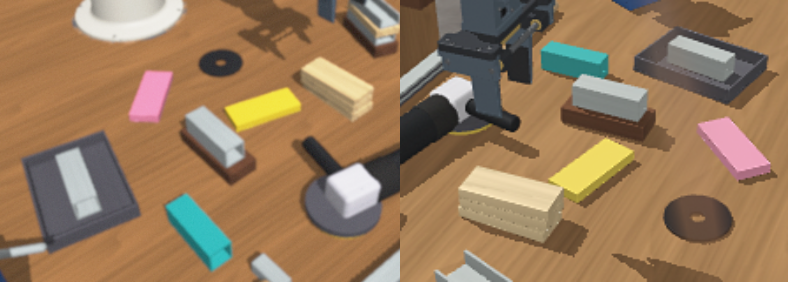

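Three boards are stacked flush, the tube lies flat in the tray, and the gripper is clear. I'll hand the job in.

```bash
python3 -c "
from workcell import bot
print(bot.close_job())"
```

```text
the job is handed in; nothing more can be done
None
```

I lifted the top tube off its stack and lowered it into the tray until it touched before letting go. Then I laid the spacer board on the pile the same way. The job was handed in after about 16 s on the robot clock; handing in reports no verdict.

Last checks before handing in:
- **Tube:** its top is at 44.5 mm, so it is lying on the tray floor. Its centre is about 1–2 mm from the tray's centre.
- **Spacer board:** its top is at about 53.5 mm (54 expected). It lies within about 2–4 mm and 2° of where the pile's top board was measured.
- **Pile and robot:** the pile shows no visible shift. The gripper was clear and the contact force was close to zero.

The two fixed cameras disagreed by 2–5 mm in y throughout, and the side view read heights about 1 mm low. Both are well inside the limits. No check failed.

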